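Set the boring arbor in the clamping stand

ROBOT

A 7-joint arm with a two-finger parallel gripper is mounted at the origin on the work surface. World frame = base frame: x ahead of the robot, y to its left, z up, the work surface at z = 0. Lengths are in m, angles in degrees, forces in N, time in s.
With the tool pointing down it reaches from about 0.425 to 0.875 m from the base axis. Payload 4.7 kg.
Tool frame: the origin (TCP) lies between the finger pads; the fingertips stand 25 mm ahead of it and the grasp point (between the pads) lies 6 mm ahead of it (env.tip_reach is the distance from the TCP to the fingertips, in m); z points along the fingers, y is the direction in which the jaws open and shut (so a half turn about z gives the same grasp; the last joint's range is limited). The gripper opens to 87 mm and grips with 3 to 60 N. Pads are 19 mm wide; open, the fingers measure 117 mm over their backs; the gripper's body (75 mm by 190 mm) begins 51 mm behind the grasp point.
Start: joints at [64.693, 18.392, -4.016, 83.108, 1.295, 78.541, -3.26], TCP at [0.286, -0.584, 0.248] pointing down, gripper open.
Joint ranges: [-163.93, 163.93], [-17.29, 119.83], [-79.2, 71.16], [3.27, 140.29], [-89.18, 269.18], [5.43, 117.66], [-154.24, 154.24]. Speed limits (degrees/s): [147.25, 147.25, 180, 180, 180, 180, 180].

INTERFACE

Orientations are given as [roll, pitch, yaw] about the fixed x, y, z axes, in that order (R = Rz(yaw) Ry(pitch) Rx(roll)).
In Python, from cell import env, viewer, job gives the robot as it stands.
- The arm moves only by the tool move_arm, never from a script. Its argument "steps" is a list of rows, each a list of 7 numbers: the finger opening in cm, from 0 to 8.7, then the shift along the tool's x, y, z in cm, then the turn, a rotation vector about the tool's x, y, z in rad. In form: [[fingers, tx, ty, tz, wx, wy, wz], ...]. A call has 1 to 5 rows; each row shifts and turns the commanded pose from where the row before left it, along the tool's axes as they then stand; what a row does not reach is not made up. A row lasts 1/12 s, in which the tool goes at most 41.7 mm and 7.16 degrees, less where a joint would pass 70% of its speed; a pose out of reach is approached as far as the arm can. A call is refused whole if a number of a shift passes 4.17 or a number of a turn 0.125, either way. A call with a gripper value outside its range is refused whole. The fingers move at their own pace and stop on an object; "force" is the grip in N (left out, the last holds). Time passes only in rows, so rows that do not move let the fingers close. It gives the time, the measured TCP pose, the force and the opening at its end, in the units of the state.
- env.get_obs(): the state, without advancing time (a new reading comes with each control period).
- viewer.read_camera(name): name is "scene" or "top"; returns a dict with "img" (384x512x3 uint8, red, green, blue), "vfov" (degrees; the focal length in pixels is half the picture's height over the tangent of half this angle, whatever the lens; pixels are square), "cx", "cy" (the principal point, pixels), "extrinsics" (4x4, takes a point from world to camera coordinates). Camera axes: x right, y down, z forward; pixel columns grow to the right and rows downward; lengths in m; the calibration is good to about 2 mm. A picture is of the moment at which its call begins. There is no depth.
- job.sign_off(): hands the job in, once; it reports no verdict.
The state is a dict: "time_s": time; "qpos": joint angles; "joint_velocities": joint speeds; "effort": joint torques, N m; "tool_pos": TCP position; "tool_rot": TCP orientation; "force": force on the tool from outside, world axes, zero at the start; "wrist_torque": the same for the moment, N m; "grip_width": finger opening in m.
Only numpy, scipy, OpenCV 4.12 (cv2) and the standard library are available. Lean on these libraries where they do the work, as an engineer would, in place of code of your own. Each camera call takes 0.05 s, during which the arm holds its last target.

TASK

Take the boring arbor from the sloping wooden rest and drop it upright, shank first, through the ring of the grey clamping stand until its flange sits flat on the ring, and let go of it. Then clamp it: press the stand's pedal fully down to its stop for a moment with the gripper, and let it spring back up. Leave the arbor seated and do not disturb the loose parts on the bench.

Things in the scene. Friction and masses are not known exactly. Their poses are not given: they have to be found in the camera images.
- arbor_mid (a point): Boring arbor, loose, 155 mm long, 0.5 kg, round. Point on its axis at half length; z along the axis, foot to head. Shank: dark steel, 22 mm dia., 100 mm long, 4 mm chamfer at the foot, 77.5 mm below this point. Head: aluminium, 34 mm dia., 45 mm long, 32.5 to 77.5 mm above this point: grip here. Starts leaning 22 degrees in the rest's open trough; lifts straight up and out.
- arbor_flange (a point): Centre of the underside of the arbor's aluminium flange (56 mm dia., 10 mm thick, between shank and head), 22.5 mm along +z from arbor_mid; same axes.
- rest: Fixed wooden rest, origin mid underside; base 145 x 110 x 12 mm (x -60 to +85). A V trough carries the shank up to 88 mm from its foot, so flange and head stand free. Foot at x +50, z 45 mm; the head leans to the rest's -x (towards the robot), its top about 190 mm above the bench. The trough is on the shank's -x side, open to +x and above.
- ring_top (a point): Centre of the top face of the stand's fixed horizontal steel ring: 66 mm outside, hole 30 mm diameter right through, 20 mm thick, top face 130 mm above the bench and the space below free down to a rubber disc 22 mm above the bench. z up, x and y as the stand's.
- stand: Fixed grey clamping stand, base 146 (x -80 to +66) x 300 (y) x 12 mm, origin on its underside. Ring at y +90 mm, carried by a post on its -x side (34 x 50 mm, no higher than the ring); pedal at y -80 mm. Nothing of the stand is higher than the ring.
- pedal (a joint): Hinged spring pedal of the stand, rad: 0 up at rest, 0.22 down on its stop; springs back when released. Hinge along the stand's y axis at stand x +58 mm, 34 mm above the bench; the plate (125 x 70 x 8 mm) rises from it towards stand -x at 0.25 rad. Pressed at pedal_pad it takes about 2 N to start and 7 N at the stop, where pedal_pad is 21 mm lower.
- pedal_pad (a point): Point to press: on the top of the pedal's rubber tread, in the middle of its width, 95 mm from the hinge, 30 mm from the free end; about 64 mm above the bench when the pedal is up. Moves with the pedal.
- flange_ring: Loose bystander: steel ring 90 mm outside, 48 mm inside, 22 mm high, flat on the bench; origin at the centre of its underside.
- jaw: Loose bystander: stepped aluminium chuck jaw 70 x 45 x 50 mm; origin at the centre of its underside.
- carton: Loose bystander: plain cardboard box 70 x 110 x 45 mm; origin at the centre of its underside.
Things that resemble listed ones, but are neither listed nor needed, are in the scene too. Leave any pink or purple look-alike of the part that bears arbor_mid alone.

How it is judged:
By the outcome, as a careful person would: the job done as asked, in the order asked, and still so for the second after the job is handed in, with the robot touching nothing.
It also fails if it takes over 54 s, if anything falls off the work surface, if the arm or the gripper's body presses on something with over 40 N, if the wrist force passes 120 N, or if a joint passes its speed limit or range.

## Working session

There is one attempt and no reset: what is moved stays moved. The work goes in short steps, Python scripts to look and compute and a tool call to move; the robot and the scene stay as the last step left them, time stands still between calls to the robot, and variables do not carry over. Pictures are saved under pics/ and viewed, and the job is handed in when it is done.

Besides the shell and the picture viewer there is one more tool, called after ">>>" as a command line: name --pt "numbers of a row" for each row, then --argument value for the rest. move_arm: Moves the arm, as the interface text tells. Its arguments: {"type":"object","properties":{"steps":{"type":"array"},"force":{"type":"number"}},"required":["steps"]}

```bash
mkdir -p pics; ls; cat > h.py <<'E'
import numpy as np, cv2
from cell import env, viewer, job
def snap(n,tag):
    c=viewer.read_camera(n); cv2.imwrite(f'pics/{tag}.png',cv2.cvtColor(c['img'],cv2.COLOR_RGB2BGR)); np.savez(f'pics/{tag}.npz',**c); return c
def KE(c):
    f=192/np.tan(np.radians(float(c['vfov']))/2)
    return np.array([[f,0,float(c['cx'])],[0,f,float(c['cy'])],[0,0,1]]),np.array(c['extrinsics'])
def proj(c,p):
    K,E=KE(c); q=E[:3,:3]@np.asarray(p,float)+E[:3,3]; q=K@q; return q[:2]/q[2]
def ray(c,uv):
    K,E=KE(c); d=E[:3,:3].T@np.linalg.inv(K)@np.array([uv[0],uv[1],1.]); o=-E[:3,:3].T@E[:3,3]; return o,d/np.linalg.norm(d)
def atz(c,uv,z):
    o,d=ray(c,uv); return o+d*(z-o[2])/d[2]
def tri(c1,a,c2,b):
    o1,d1=ray(c1,a);o2,d2=ray(c2,b)
    t=np.linalg.lstsq(np.stack([d1,-d2],1),o2-o1,rcond=None)[0]
    p,q=o1+t[0]*d1,o2+t[1]*d2; return (p+q)/2,np.linalg.norm(p-q)
def load(tag): return dict(np.load(f'pics/{tag}.npz'))
E
python3 - <<'E'
from h import *
for n in ('scene','top'):
    c=snap(n,n+'0'); K,E=KE(c); print(n,K[0,0],K[0,2],K[1,2],(-E[:3,:3].T@E[:3,3]).round(3)); print({k:v for k,v in c.items() if k not in('img','extrinsics')})
    cv2.imwrite(f'pics/{n}0b.png',cv2.resize(cv2.imread(f'pics/{n}0.png'),(800,600),interpolation=cv2.INTER_CUBIC))
print(env.get_obs())
E
```

```text
pics
scene 427.61640467962883 262.47663284731266 186.18882393842307 [1.389 0.216 0.681]
{'vfov': 48.360212800267725, 'cx': 262.47663284731266, 'cy': 186.18882393842307}
top 423.6414271972645 250.5061814009043 192.2705975242105 [0.429 0.065 1.138]
{'vfov': 48.761347630023685, 'cx': 250.5061814009043, 'cy': 192.2705975242105}
{'time_s': 0.1, 'qpos': array([64.69194539, 18.43392974, -4.01517296, 83.16751381,  1.2956536 ,
       78.54111951, -3.26002749]), 'joint_velocities': array([-0.03940705, -0.092567  , -0.02509519, -0.08293142,  0.00340169,
        0.04882195,  0.02903933]), 'effort': array([ 6.95638046e-04, -4.92574418e+01, -4.05272003e-01, -3.13399243e+01,
       -6.40103244e-02,  3.95380938e-02,  1.24321919e-04]), 'tool_pos': array([ 0.28587504, -0.58325792,  0.2465843 ]), 'tool_rot': array([-1.79902703e+02,  6.22077277e-03,  2.61174083e+01]), 'force': array([ 0.11540226,  0.70353155, -0.61188517]), 'wrist_torque': array([0.00249319, 0.00903914, 0.0064836 ]), 'grip_width': 0.08735403698828566}
```

View pics/scene0b.png

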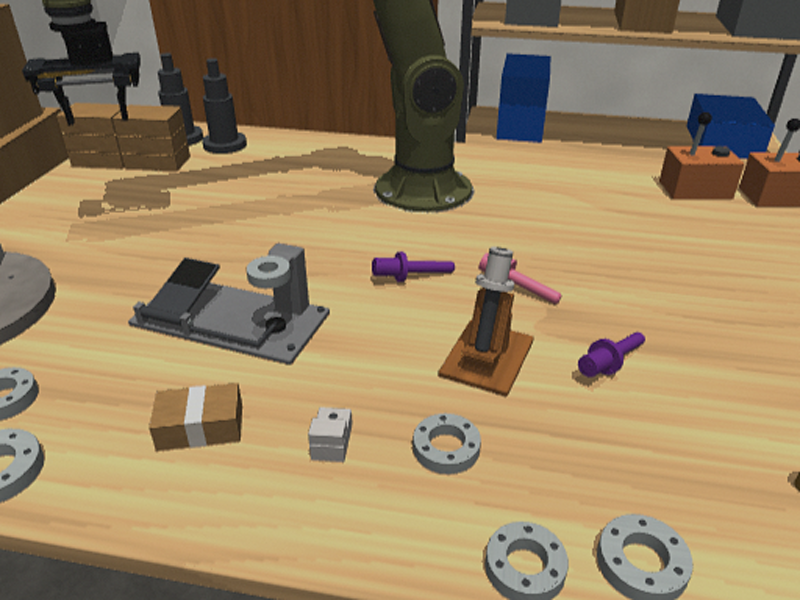

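View pics/top0b.png

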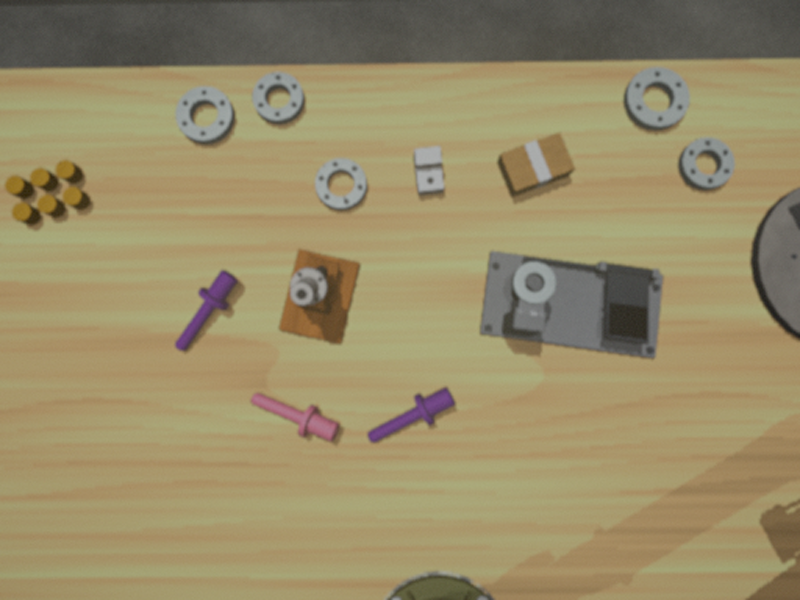

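The top view (x up, y left) shows the arbor head in its rest near (310,290), the stand's ring near (534,283), and the pedal near (628,305). The scene view shows the head at (498,265) and the ring at (268,268). I'll enlarge these next.

```bash
python3 - <<'E'
from h import *
def crop(tag,x0,y0,w,h,s,out):
    im=cv2.imread(f'pics/{tag}.png')[y0:y0+h,x0:x0+w]; im=cv2.resize(im,None,fx=s,fy=s,interpolation=cv2.INTER_CUBIC)
    for i in range(0,w,10): cv2.putText(im,str(x0+i),(i*s,8),0,.3,(0,0,255),1); cv2.line(im,(i*s,0),(i*s,h*s),(0,0,255) if i%50==0 else (120,120,120),1) if i%10==0 else 0
    for i in range(0,h,10): cv2.putText(im,str(y0+i),(0,i*s+4),0,.3,(255,0,0),1); cv2.line(im,(0,i*s),(w*s,i*s),(120,120,120),1)
    cv2.imwrite(f'pics/{out}.png',im)
crop('top0',170,150,70,75,8,'t_arb')
crop('top0',300,150,130,85,6,'t_stand')
crop('scene0',275,150,75,105,5,'s_arb')
crop('scene0',75,145,145,95,5,'s_stand')
E
```

```text
(no output)
```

View pics/t_arb.png

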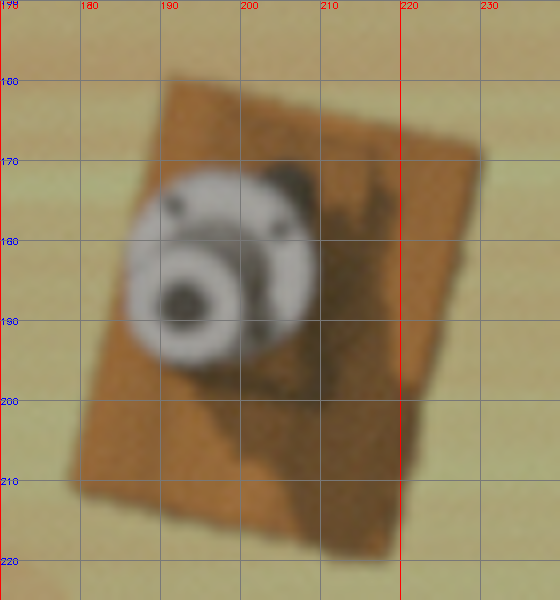

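View pics/t_stand.png

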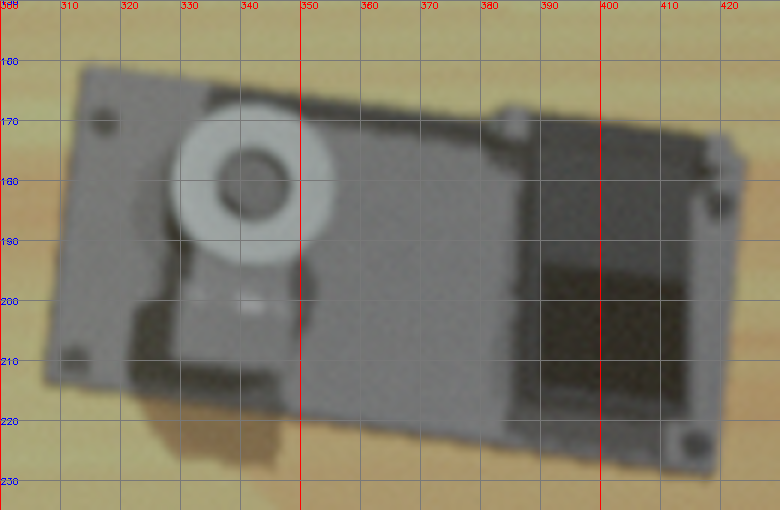

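View pics/s_arb.png

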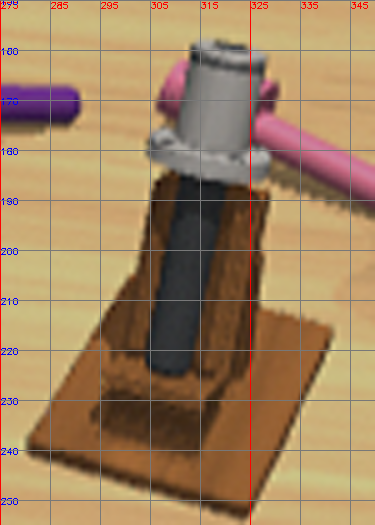

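View pics/s_stand.png

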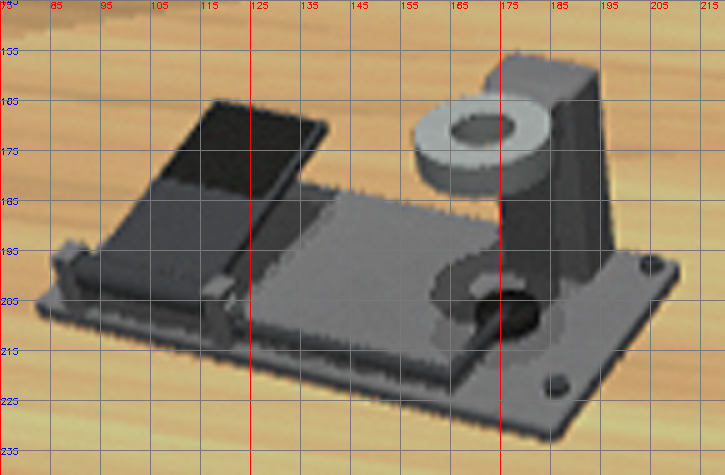

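```bash
cat > fit.py <<'E'
from h import *
from scipy.optimize import least_squares
T=load('top0');S=load('scene0')
def world(pose,p):
    x,y,a=pose; c,s=np.cos(a),np.sin(a); p=np.asarray(p,float); return np.array([x+c*p[0]-s*p[1],y+s*p[0]+c*p[1],p[2]])
def fit(obs,x0):
    f=lambda q:np.concatenate([proj(c,world(q,p))-np.array(uv) for c,p,uv in obs])
    r=least_squares(f,x0,loss='soft_l1'); return r.x,r.fun.reshape(-1,2).round(2)
h=.012; d=np.array([-.4,-.4])
stand=[(T,(.066,.15,h),(313.7,160.8)+d),(T,(.066,-.15,h),(424.2,175.8)+d),(T,(-.08,-.15,h),(418.7,230)+d),(T,(-.08,.15,h),(307,213.7)+d),
 (S,(.066,-.15,h),(82.9,204.9)+d),(S,(.066,.15,h),(185.9,231.3)+d),(S,(-.08,.15,h),(210.9,197.9)+d),
 (T,(0,.09,.13),(342.1,180.6)+d),(S,(0,.09,.13),(171.4,171.6)+d)]
rest=[(T,(.085,.055,h),(191,159.1)+d),(T,(.085,-.055,h),(230.4,168.75)+d),(T,(-.06,-.055,h),(218.5,220.25)+d),(T,(-.06,.055,h),(178.5,211)+d),
 (S,(-.06,.055,h),(341.3,215.9)+d),(S,(.085,.055,h),(324.9,251.5)+d),(S,(.085,-.055,h),(280.5,236.9)+d)]
# the ring's stand x is not given: solve from ring pixels separately
ps,rs=fit(stand[:7],[.5,-.15,0]); print('stand',ps.round(4),np.degrees(ps[2]));print(rs.tolist())
pr,rr=fit(rest,[.5,.15,0]); print('rest',pr.round(4),np.degrees(pr[2]));print(rr.tolist())
print('ring top only',atz(T,stand[7][2],.13),'scene',atz(S,stand[8][2],.13),'tri',tri(T,stand[7][2],S,stand[8][2]), 'nominal',world(ps,(0,.09,.13)))
a=np.radians(22);foot=np.array([.05,0,.045]);ax=np.array([-np.sin(a),0,np.cos(a)])
for s in (0,.1,.11,.1325,.155): 
    w=world(pr,foot+s*ax); print(s,w.round(4),proj(T,w).round(1),proj(S,w).round(1))
print('head top pix T',atz(T,(192.5,187.7),.1887))
E
python3 fit.py
```

```text
stand [ 0.5628 -0.2352 -0.1568] -8.985248917769553
[[-0.07, -0.56], [0.52, 0.36], [0.6, 0.21], [-0.45, -0.02], [-0.9, 0.42], [0.37, 0.01], [1.23, -0.32]]
rest [ 0.5626  0.1997 -0.2366] -13.55571085353346
[[0.32, 0.09], [0.46, -0.62], [-0.19, 0.3], [-0.26, 0.3], [0.68, -0.67], [0.12, -0.1], [-0.48, 1.08]]
ring top only [ 0.57761377 -0.14719783  0.13      ] scene [ 0.57960472 -0.1474322   0.13      ] tri (array([ 0.57789717, -0.1478112 ,  0.12881544]), np.float64(0.0007381615796486044)) nominal [ 0.57682988 -0.14627416  0.13      ]
0 [0.6112 0.188  0.045 ] [206.2 173.7] [307.6 224.3]
0.1 [0.5748 0.1967 0.1377] [198.2 182.5] [315.9 183.1]
0.11 [0.5712 0.1976 0.147 ] [197.3 183.5] [316.7 178.9]
0.1325 [0.563  0.1996 0.1679] [195.2 185.7] [318.6 169.3]
0.155 [0.5548 0.2016 0.1887] [193.1 188.1] [320.6 159.6]
head top pix T [0.55561302 0.20282582 0.1887    ]
```

```bash
cat > d.py <<'E'
from h import *
from scipy.spatial.transform import Rotation as Ro
def delta(p,R):
    o=env.get_obs(); R0=Ro.from_euler('xyz',o['tool_rot'],degrees=True)
    R=R if isinstance(R,Ro) else Ro.from_euler('xyz',R,degrees=True)
    t=R0.inv().apply(np.asarray(p)-o['tool_pos'])*100; w=(R0.inv()*R).as_rotvec()
    print('t',round(float(o['time_s']),2),'pos',o['tool_pos'].round(4),'rot',o['tool_rot'].round(2),'F',o['force'].round(1),'w',round(float(o['grip_width']),4))
    print('  shift cm',t.round(2),'turn',w.round(3),'world d cm',((np.asarray(p)-o['tool_pos'])*100).round(2))
    return R0,o['tool_pos'],R
def rows(p,R,n,turn_n=None):
    R0,p0,R=delta(p,R); w=(R0.inv()*R).as_rotvec(); Rc=R0; out=[]
    k=turn_n or n; d=(np.asarray(p)-p0)/n
    for i in range(n):
        t=Rc.inv().apply(d)*100; ww=w/k if i<k else w*0
        out.append([*t.round(2),*ww.round(3)]); Rc=Rc*Ro.from_rotvec(ww)
    for r in out: print('  ',[float(v) for v in r])
YR=-13.56; a=np.radians(YR)
AX=np.array([-np.sin(np.radians(22))*np.cos(a),-np.sin(np.radians(22))*np.sin(a),np.cos(np.radians(22))])
FOOT=np.array([.6115,.1884,.045])   # mean of fit and top-pixel (head +0.8,+1.2 mm)
def arb(s): return FOOT+s*AX
def tiltR():
    y=-np.array([-np.sin(a),np.cos(a),0]); z=-AX; x=np.cross(y,z); return Ro.from_matrix(np.stack([x,y,z],1))
E
python3 - <<'E'
from d import *
print(arb(.24),arb(.14),tiltR().as_euler('xyz',degrees=True))
rows([.48,-.30,.30],[180,0,YR],10,8)
E
```

```text
[0.52410054 0.20947958 0.26752413] [0.56051698 0.20069642 0.17480574] [180.   -22.   -13.56]
t 0.1 pos [ 0.2859 -0.5833  0.2466] rot [-1.799e+02  1.000e-02  2.612e+01] F [ 0.1  0.7 -0.6] w 0.0874
  shift cm [ 29.9  -16.9   -5.32] turn [-0.002  0.001  0.693] world d cm [19.41 28.33  5.34]
   [2.99, -1.69, -0.53, -0.0, 0.0, 0.087]
   [2.83, -1.94, -0.53, -0.0, 0.0, 0.087]
   [2.65, -2.18, -0.53, -0.0, 0.0, 0.087]
   [2.46, -2.4, -0.53, -0.0, 0.0, 0.087]
   [2.24, -2.6, -0.53, -0.0, 0.0, 0.087]
   [2.01, -2.79, -0.53, -0.0, 0.0, 0.087]
   [1.76, -2.95, -0.53, -0.0, 0.0, 0.087]
   [1.5, -3.09, -0.53, -0.0, 0.0, 0.087]
   [1.22, -3.21, -0.53, -0.0, 0.0, 0.0]
   [1.22, -3.21, -0.53, -0.0, 0.0, 0.0]
```

>>> move_arm --pt "8.7 1.5 -0.9 -0.5 0 0 0.05" --pt "8.7 2.9 -1.8 -0.5 0 0 0.085" --pt "8.7 2.75 -2.05 -0.5 0 0 0.085" --pt "8.7 2.6 -2.3 -0.5 0 0 0.085" --pt "8.7 2.35 -2.5 -0.5 0 0 0.085" --force 40

```text
time_s: 0.52
tool_pos: [0.3747, -0.4546, 0.2722]
tool_rot: [-180.0, 0.0, 3.5]
force: [-0.3, -0.6, -0.5]
grip_width: 0.0871
```

>>> move_arm --pt "8.7 2.1 -2.7 -0.5 0 0 0.085" --pt "8.7 1.9 -2.85 -0.5 0 0 0.085" --pt "8.7 1.6 -3.0 -0.5 0 0 0.085" --pt "8.7 1.3 -3.1 -0.5 0 0 0.05" --pt "8.7 1.2 -3.2 -0.5 0 0 0"

```text
time_s: 0.93
tool_pos: [0.4701, -0.3138, 0.2974]
tool_rot: [180.0, 0.0, -13.8]
force: [0.8, 0.3, 0.4]
grip_width: 0.0868
```

```bash
python3 - <<'E'
from d import *
rows(arb(.25),tiltR(),16,5)
E
```

```text
t 0.93 pos [ 0.4701 -0.3138  0.2974] rot [ 1.800e+02  4.000e-02 -1.385e+01] F [0.8 0.3 0.4] w 0.0868
  shift cm [ -7.66 -52.1    2.07] turn [ 0.001  0.385 -0.005] world d cm [ 5.03 52.41 -2.07]
   [-0.48, -3.26, 0.13, 0.0, 0.077, -0.001]
   [-0.48, -3.26, 0.09, 0.0, 0.077, -0.001]
   [-0.49, -3.26, 0.06, 0.0, 0.077, -0.001]
   [-0.49, -3.26, 0.02, 0.0, 0.077, -0.001]
   [-0.48, -3.26, -0.02, 0.0, 0.077, -0.001]
   [-0.48, -3.26, -0.05, 0.0, 0.0, -0.0]
   [-0.48, -3.26, -0.05, 0.0, 0.0, -0.0]
   [-0.48, -3.26, -0.05, 0.0, 0.0, -0.0]
   [-0.48, -3.26, -0.05, 0.0, 0.0, -0.0]
   [-0.48, -3.26, -0.05, 0.0, 0.0, -0.0]
   [-0.48, -3.26, -0.05, 0.0, 0.0, -0.0]
   [-0.48, -3.26, -0.05, 0.0, 0.0, -0.0]
   [-0.48, -3.26, -0.05, 0.0, 0.0, -0.0]
   [-0.48, -3.26, -0.05, 0.0, 0.0, -0.0]
   [-0.48, -3.26, -0.05, 0.0, 0.0, -0.0]
   [-0.48, -3.26, -0.05, 0.0, 0.0, -0.0]
```

>>> move_arm --pt "8.7 -0.5 -3.2 0.1 0 0.077 0" --pt "8.7 -0.5 -3.2 0.1 0 0.077 0" --pt "8.7 -0.5 -3.2 0.05 0 0.077 0" --pt "8.7 -0.5 -3.2 0 0 0.077 0" --pt "8.7 -0.5 -3.2 0 0 0.077 0"

```text
time_s: 1.35
tool_pos: [0.4838, -0.1526, 0.291]
tool_rot: [-180.0, -22.3, -13.7]
force: [0.9, 1.2, 1.0]
grip_width: 0.0868
```

>>> move_arm --pt "8.7 -0.5 -3.2 0 0 0 0" --pt "8.7 -0.5 -3.2 0 0 0 0" --pt "8.7 -0.5 -3.2 0 0 0 0" --pt "8.7 -0.5 -3.2 0 0 0 0" --pt "8.7 -0.5 -3.2 0 0 0 0"

```text
time_s: 1.77
tool_pos: [0.4988, 0.009, 0.2814]
tool_rot: [-180.0, -22.0, -13.6]
force: [0.4, 0.8, -0.3]
grip_width: 0.0869
```

>>> move_arm --pt "8.7 -0.5 -3.2 0 0 0 0" --pt "8.7 -0.5 -3.2 0 0 0 0" --pt "8.7 -0.5 -3.0 0 0 0 0" --pt "8.7 -0.5 -2.0 0 0 0 0" --pt "8.7 0 0 0 0 0 0"

```text
time_s: 2.18
tool_pos: [0.5075, 0.1277, 0.2739]
tool_rot: [-179.9, -22.0, -13.3]
force: [-1.0, -0.3, 0.6]
grip_width: 0.0867
```

```bash
python3 - <<'E'
from d import *
delta(arb(.25),tiltR())
E
```

```text
t 2.18 pos [0.5075 0.1277 0.2739] rot [-179.94  -22.02  -13.26] F [-1.  -0.3  0.6] w 0.0867
  shift cm [-0.48 -8.34 -0.5 ] turn [-0.003 -0.     0.005] world d cm [1.29 8.26 0.29]
```

>>> move_arm --pt "8.7 -0.1 -2.5 -0.1 0 0 0.005" --pt "8.7 -0.1 -2.5 -0.1 0 0 0" --pt "8.7 -0.1 -2.0 -0.1 0 0 0" --pt "8.7 -0.1 -1.2 -0.1 0 0 0" --pt "8.7 0 0 0 0 0 0"

```text
time_s: 2.6
tool_pos: [0.5227, 0.2053, 0.2764]
tool_rot: [-179.8, -22.0, -13.8]
force: [-0.6, 0.3, -0.8]
grip_width: 0.087
```

```bash
python3 - <<'E'
from d import *
snap('scene','s1');c=snap('top','t1')
im=cv2.imread('pics/s1.png')[80:260,230:400]; cv2.imwrite('pics/s1c.png',cv2.resize(im,None,fx=3.3,fy=3.3,interpolation=cv2.INTER_CUBIC))
delta(arb(.25),tiltR())
E
```

```text
t 2.7 pos [0.5228 0.2018 0.276 ] rot [-179.96  -21.99  -14.  ] F [-0.3 -0.7 -0.7] w 0.0869
  shift cm [-0.37 -0.77 -0.23] turn [ 0.002  0.    -0.007] world d cm [-0.23  0.85  0.08]
```

View pics/s1c.png

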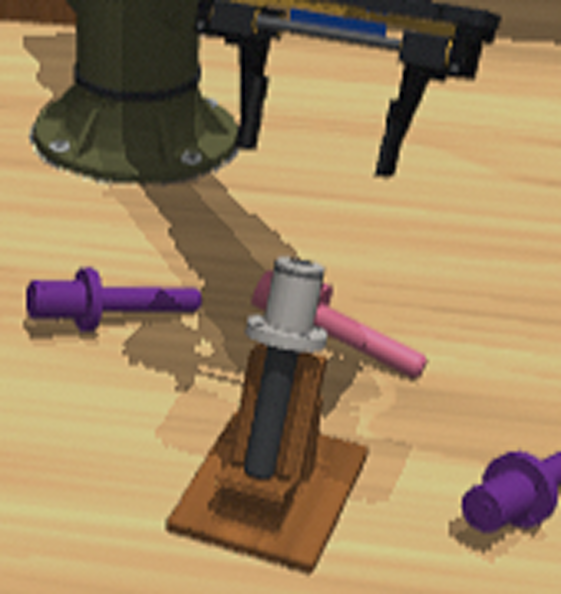

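The picture shows the open fingers, with tips at crop (248,140) and (385,170), above and straddling the head at (300,265), and well clear of it. I'll correct the offset and then descend along the axis.

>>> move_arm --pt "8.7 -0.35 -0.7 -0.2 0 0 -0.006" --pt "8.7 0 0 1.5 0 0 0" --pt "8.7 0 0 1.5 0 0 0" --pt "8.7 0 0 1.0 0 0 0" --pt "8.7 0 0 0 0 0 0"

```text
time_s: 3.12
tool_pos: [0.5347, 0.205, 0.2376]
tool_rot: [179.8, -21.9, -13.7]
force: [-0.7, 0.1, -0.3]
grip_width: 0.0869
```

```bash
python3 - <<'E'
from d import *
delta(arb(.14),tiltR())
E
```

```text
t 3.12 pos [0.5347 0.205  0.2376] rot [179.82 -21.86 -13.71] F [-0.7  0.1 -0.3] w 0.0869
  shift cm [ 0.08 -0.22  6.8 ] turn [ 0.004  0.002 -0.002] world d cm [ 2.58 -0.43 -6.28]
```

>>> move_arm --pt "8.7 0 -0.1 1.2 0 0 0" --pt "8.7 0.05 -0.1 1.2 0 0 0" --pt "8.7 0 0 1.2 0 0 0" --pt "8.7 0 0 1.0 0 0 0" --pt "8.7 0 0 0 0 0 0"

```text
time_s: 3.53
tool_pos: [0.5526, 0.2034, 0.1958]
tool_rot: [179.9, -21.9, -13.7]
force: [-0.8, -0.4, 0.2]
grip_width: 0.087
```

```bash
python3 - <<'E'
from d import *
snap('scene','s2')
im=cv2.imread('pics/s2.png')[80:260,230:400]; cv2.imwrite('pics/s2c.png',cv2.resize(im,None,fx=3.3,fy=3.3,interpolation=cv2.INTER_CUBIC))
delta(arb(.14),tiltR())
E
```

```text
t 3.58 pos [0.5528 0.2041 0.1969] rot [179.92 -21.96 -13.67] F [-0.4 -0.5  0.6] w 0.0869
  shift cm [-0.05  0.14  2.36] turn [ 0.002  0.001 -0.002] world d cm [ 0.78 -0.34 -2.21]
```

View pics/s2c.png

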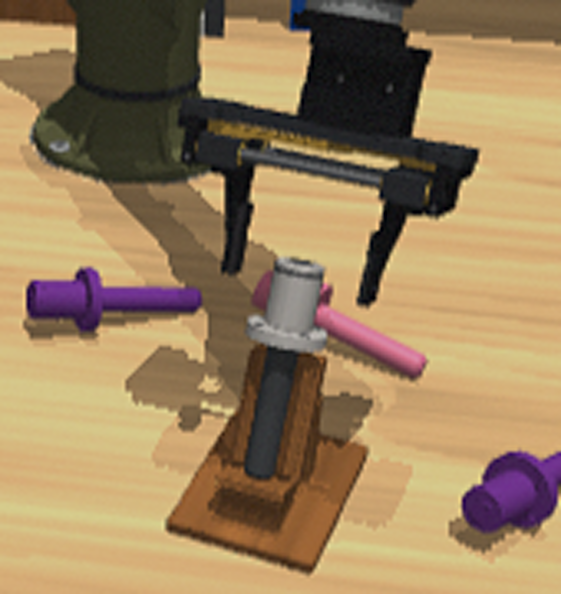

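The tips are at (232,272) and (367,303), so their midpoint (300,287) lies on the head axis, about 16 mm below its top. They are centred. Next I'll finish the descent and grip.

>>> move_arm --pt "8.7 0 0.1 0.9 0 0 0" --pt "8.7 0 0 0.9 0 0 0" --pt "8.7 0 0 0.5 0 0 0" --pt "8.7 0 0 0 0 0 0"

```text
time_s: 3.92
tool_pos: [0.5609, 0.201, 0.1748]
tool_rot: [179.9, -21.9, -13.7]
force: [-0.4, -0.2, -0.3]
grip_width: 0.087
```

```bash
python3 - <<'E'
from d import *
delta(arb(.14),tiltR())
E
```

```text
t 3.92 pos [0.5609 0.201  0.1748] rot [179.91 -21.94 -13.66] F [-0.4 -0.2 -0.3] w 0.087
  shift cm [-0.03  0.04 -0.01] turn [ 0.002  0.001 -0.002] world d cm [-0.04 -0.03 -0.  ]
```

>>> move_arm --pt "3.0 0 0 0 0 0 0" --pt "3.0 0 0 0 0 0 0" --pt "3.0 0 0 0 0 0 0" --pt "3.0 0 0 0 0 0 0" --pt "3.0 0 0 0 0 0 0" --force 30

```text
time_s: 4.33
tool_pos: [0.5613, 0.2019, 0.1767]
tool_rot: [180.0, -22.1, -13.6]
force: [0.6, -0.2, 0.4]
grip_width: 0.0616
```

>>> move_arm --pt "2.5 0 0 0 0 0 0" --pt "2.5 0 0 0 0 0 0" --pt "2.5 0 0 0 0 0 0" --pt "2.5 0 0 0 0 0 0" --force 40

```text
time_s: 4.67
tool_pos: [0.5612, 0.2012, 0.1764]
tool_rot: [179.9, -22.1, -13.6]
force: [-1.7, -6.3, 5.1]
grip_width: 0.0349
```

```bash
python3 - <<'E'
from d import *
snap('scene','s3')
im=cv2.imread('pics/s3.png')[80:260,230:400]; cv2.imwrite('pics/s3c.png',cv2.resize(im,None,fx=3.3,fy=3.3,interpolation=cv2.INTER_CUBIC))
delta(arb(.14)+[0,0,.12],tiltR())
E
```

```text
t 4.72 pos [0.5613 0.2006 0.1765] rot [179.84 -22.07 -13.66] F [-1.4 -1.4  3.2] w 0.0332
  shift cm [  4.37   0.04 -10.99] turn [ 0.003 -0.001 -0.002] world d cm [-8.000e-02  1.000e-02  1.183e+01]
```

View pics/s3c.png

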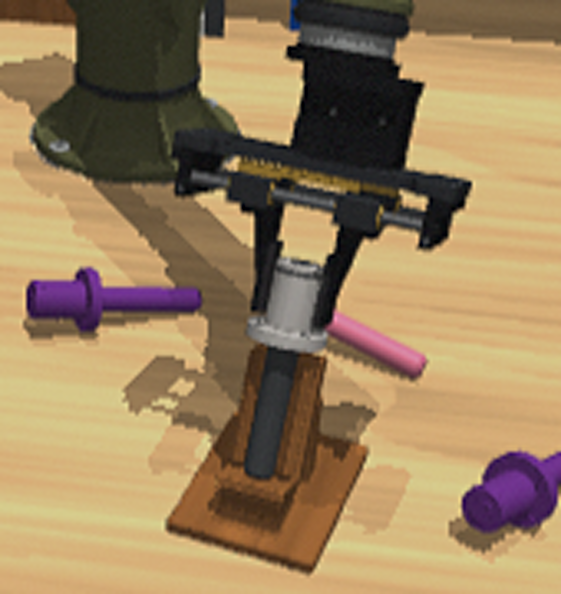

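The fingers now close on the head just above the flange, at (262–335, 300), with the width reading about 33–34 mm. I'll lift it straight up.

>>> move_arm --pt "2.5 0 0 0 0 0 0" --pt "2.5 0.2 0 -0.45 0 0 0" --pt "2.5 0.35 0 -0.9 0 0 0" --pt "2.5 0.55 0 -1.4 0 0 0" --pt "2.5 0.55 0 -1.4 0 0 0"

```text
time_s: 5.13
tool_pos: [0.5598, 0.2024, 0.2206]
tool_rot: [180.0, -21.9, -13.6]
force: [0.4, -0.2, -5.3]
grip_width: 0.0333
```

>>> move_arm --pt "2.5 0.75 0 -1.85 0 0 0" --pt "2.5 0.75 0 -1.85 0 0 0" --pt "2.5 0.75 0 -1.85 0 0 0" --pt "2.5 0.75 0 -1.85 0 0 0" --pt "2.5 0.4 0 -0.9 0 0 0"

```text
time_s: 5.55
tool_pos: [0.5615, 0.2033, 0.3135]
tool_rot: [-179.9, -22.2, -13.6]
force: [1.1, 0.7, -3.9]
grip_width: 0.0329
```

```bash
python3 - <<'E'
from d import *
snap('scene','s4')
im=cv2.imread('pics/s4.png')[40:260,200:400]; cv2.imwrite('pics/s4c.png',cv2.resize(im,None,fx=2.7,fy=2.7,interpolation=cv2.INTER_CUBIC))
rows([.577,-.147,.30],[180,0,-9],14,5)
E
```

```text
t 5.6 pos [0.5623 0.2033 0.3147] rot [-179.83  -22.31  -13.65] F [ 1.3  0.5 -3.2] w 0.0333
  shift cm [ 8.41 33.71  4.95] turn [ 0.013 -0.389 -0.079] world d cm [  1.47 -35.03  -1.47]
   [0.6, 2.41, 0.35, 0.003, -0.078, -0.016]
   [0.59, 2.42, 0.3, 0.003, -0.078, -0.016]
   [0.57, 2.43, 0.25, 0.003, -0.078, -0.016]
   [0.55, 2.44, 0.2, 0.003, -0.078, -0.016]
   [0.52, 2.45, 0.15, 0.003, -0.078, -0.016]
   [0.5, 2.46, 0.11, 0.0, -0.0, -0.0]
   [0.5, 2.46, 0.11, 0.0, -0.0, -0.0]
   [0.5, 2.46, 0.11, 0.0, -0.0, -0.0]
   [0.5, 2.46, 0.11, 0.0, -0.0, -0.0]
   [0.5, 2.46, 0.11, 0.0, -0.0, -0.0]
   [0.5, 2.46, 0.11, 0.0, -0.0, -0.0]
   [0.5, 2.46, 0.11, 0.0, -0.0, -0.0]
   [0.5, 2.46, 0.11, 0.0, -0.0, -0.0]
   [0.5, 2.46, 0.11, 0.0, -0.0, -0.0]
```

View pics/s4c.png

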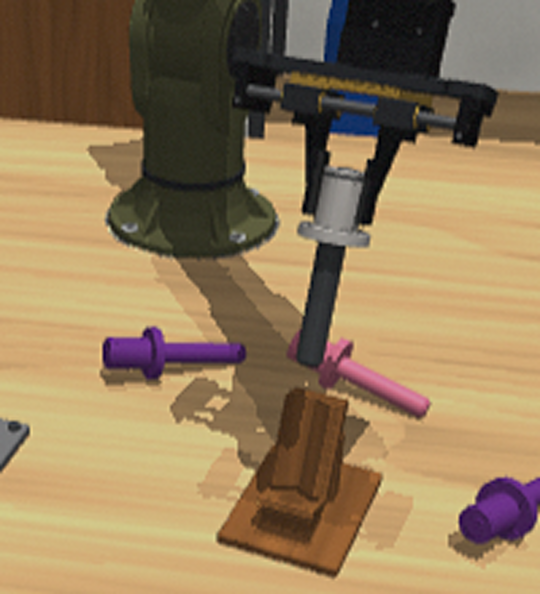

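The arbor is clear of the rest and still aligned with the gripper. I'll swing it upright and over towards the ring.

>>> move_arm --pt "2.5 0.4 1.2 0 0 -0.05 0" --pt "2.5 0.6 2.2 0 0 -0.078 -0.016" --pt "2.5 0.6 2.4 0 0 -0.078 -0.016" --pt "2.5 0.55 2.4 0 0 -0.078 -0.016" --pt "2.5 0.55 2.4 0 0 -0.078 -0.016"

```text
time_s: 6.02
tool_pos: [0.5636, 0.0917, 0.3174]
tool_rot: [179.3, -1.1, -10.0]
force: [0.1, 0.3, -4.0]
grip_width: 0.0331
```

>>> move_arm --pt "2.5 0.5 2.45 0.1 0 -0.027 -0.015" --pt "2.5 0.5 2.45 0.1 0 0 0" --pt "2.5 0.5 2.45 0.1 0 0 0" --pt "2.5 0.5 2.45 0.1 0 0 0" --pt "2.5 0.5 2.45 0.1 0 0 0"

```text
time_s: 6.43
tool_pos: [0.5685, -0.0334, 0.3129]
tool_rot: [179.3, 0.3, -9.2]
force: [0.3, -0.4, -4.9]
grip_width: 0.0331
```

>>> move_arm --pt "2.5 0.5 2.45 0.1 0 0 0" --pt "2.5 0.5 2.4 0.1 0 0 0" --pt "2.5 0.5 2.4 0.1 0 0 0" --pt "2.5 0.3 1.5 0.1 0 0 0" --pt "2.5 0 0 0 0 0 0"

```text
time_s: 6.85
tool_pos: [0.5717, -0.1271, 0.3095]
tool_rot: [179.2, 0.4, -9.6]
force: [-0.2, -0.3, -4.3]
grip_width: 0.0329
```

```bash
python3 - <<'E'
from d import *
delta([.578,-.1475,.30],[180,0,-9])
E
```

```text
t 6.85 pos [ 0.5717 -0.1271  0.3095] rot [179.19   0.37  -9.6 ] F [-0.2 -0.3 -4.3] w 0.0329
  shift cm [0.96 1.9  0.97] turn [ 0.014  0.007 -0.01 ] world d cm [ 0.63 -2.04 -0.95]
```

>>> move_arm --pt "2.5 0.4 0.9 0.4 0.014 0.007 -0.01" --pt "2.5 0.4 0.7 0.3 0 0 0" --pt "2.5 0.15 0.2 0.2 0 0 0" --pt "2.5 0 0 0 0 0 0" --pt "2.5 0 0 0 0 0 0"

```text
time_s: 7.27
tool_pos: [0.579, -0.1399, 0.3019]
tool_rot: [-179.8, -0.1, -8.6]
force: [0.1, 0.7, -4.4]
grip_width: 0.0333
```

```bash
python3 - <<'E'
from d import *
snap('scene','s5'); snap('top','t5')
im=cv2.imread('pics/s5.png')[60:250,70:230]; cv2.imwrite('pics/s5c.png',cv2.resize(im,None,fx=3,fy=3,interpolation=cv2.INTER_CUBIC))
im=cv2.imread('pics/t5.png')[120:240,290:430]; cv2.imwrite('pics/t5c.png',cv2.resize(im,None,fx=4,fy=4,interpolation=cv2.INTER_CUBIC))
delta([.578,-.1475,.30],[180,0,-9])
S=load('s5'); o=env.get_obs()
R=Ro.from_euler('xyz',o['tool_rot'],degrees=True).as_matrix()
for k,n in ((-.015,'top'),(.006+.034,'flange'),(.14,'foot')):
    p=o['tool_pos']+k*R[:,2]; u=proj(S,p); print(n,p.round(4),u.round(1),((u-[70,60])*3).round(0))
E
```

```text
t 7.37 pos [ 0.5791 -0.1396  0.3025] rot [-1.7985e+02 -1.3000e-01 -8.5400e+00] F [ 0.4  0.7 -3.7] w 0.0333
  shift cm [0.   0.79 0.25] turn [-0.003 -0.002  0.008] world d cm [-0.11 -0.79 -0.25]
top [ 0.5791 -0.1397  0.3175] [164.8  97.4] [284. 112.]
flange [ 0.5793 -0.1396  0.2625] [167.8 120.9] [293. 183.]
foot [ 0.5795 -0.1393  0.1625] [172.8 159.8] [308. 300.]
```

View pics/s5c.png

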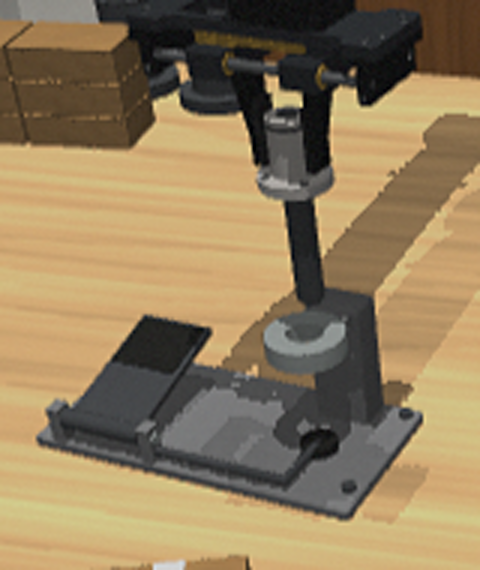

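View pics/t5c.png

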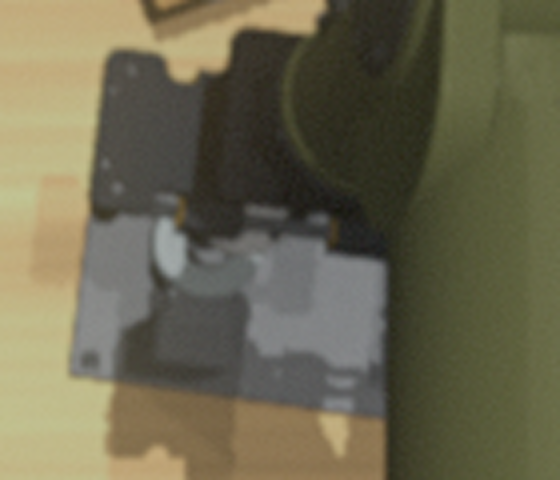

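The arbor hangs upright with its foot at crop (311,298), above and slightly right of the ring hole at (306,330). The projection from the tool pose agrees to about 1 px. I'll centre it and look again just above the ring.

>>> move_arm --pt "2.5 0 0.4 0.6 -0.003 -0.002 -0.008" --pt "2.5 0 0.35 0.7 0 0 0" --pt "2.5 0 0 0.6 0 0 0" --pt "2.5 0 0 0 0 0 0" --pt "2.5 0 0 0 0 0 0"

```text
time_s: 7.78
tool_pos: [0.5774, -0.1483, 0.2824]
tool_rot: [180.0, 0.1, -8.2]
force: [0.6, 0.3, -4.5]
grip_width: 0.033
```

```bash
python3 - <<'E'
from d import *
snap('scene','s6')
x0,y0=140,80
im=cv2.imread('pics/s6.png')[y0:y0+110,x0:x0+70]; cv2.imwrite('pics/s6c.png',cv2.resize(im,None,fx=6,fy=6,interpolation=cv2.INTER_CUBIC)[:600])
delta([.578,-.1475,.283],[180,0,-9])
S=load('s6'); o=env.get_obs()
R=Ro.from_euler('xyz',o['tool_rot'],degrees=True).as_matrix()
for k,n in ((-.015,'top'),(.006+.034,'flange'),(.14,'foot')):
    p=o['tool_pos']+k*R[:,2]; u=proj(S,p); print(n,p.round(4),u.round(1),((u-[x0,y0]+.5)*6-.5).round(0))
u=proj(S,(.578,-.1475,.13));print(u,(u-[x0,y0]+.5)*6-.5)
g=cv2.cvtColor(cv2.imread('pics/s6.png'),cv2.COLOR_BGR2GRAY)
for r in (135,140,145,150,155,160): print(r,g[r,160:185])
E
```

```text
t 7.83 pos [ 0.5777 -0.1482  0.2831] rot [ 1.7996e+02  1.0000e-02 -8.1700e+00] F [ 0.   0.5 -3.7] w 0.0335
  shift cm [ 0.02 -0.07  0.01] turn [0.001 0.    0.014] world d cm [ 0.03  0.07 -0.01]
top [ 0.5778 -0.1482  0.2981] [162.4 105.3] [137. 154.]
flange [ 0.5777 -0.1482  0.2431] [165.4 128.1] [155. 291.]
foot [ 0.5777 -0.1483  0.1431] [170.3 166.1] [185. 519.]
[171.21000987 170.84270673] [189.76005924 547.55624039]
135 [183 187 105  25  30  32  32  29  34  33  31  27 106 186 181 181 181 182
 184 183 183 185 184 186 188]
140 [183 184 191  35  32  33  32  34  35  32  31  28  35 195 185 183 182 182
 184 187 167 109 114 116 117]
145 [185 184 187 166  23  32  30  36  31  35  36  33  28  97 191 186 167 109
 112 116 115 116 116 116 115]
150 [180 178 181 187 104  25  34  31  37  32  35  35  27  31  99 120 118 115
 118 118 119 119 120 119 119]
155 [178 178 177 180 185  61  31  41  40  41  42  39  39  34  44 118 106 102
  87 104 106 108 109 113 118]
160 [163 105 107 109 114 100  30  41  40  42  39  42  41  39  33  46  67  65
  62  61  62  63  63  62  60]
```

View pics/s6c.png

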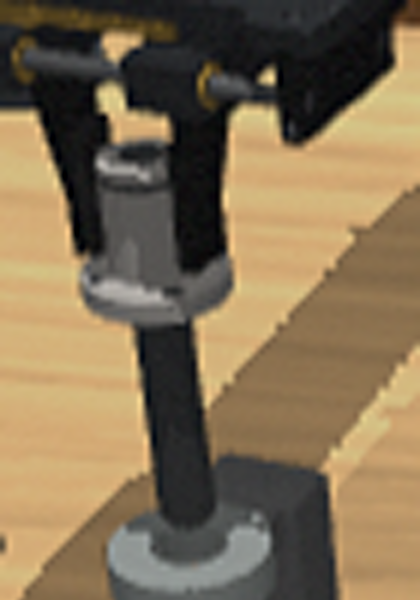

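```bash
python3 - <<'E'
from d import *
im=cv2.imread('pics/scene0.png').astype(int)
g=cv2.cvtColor(cv2.imread('pics/scene0.png'),cv2.COLOR_BGR2GRAY)
for r in (168,170,172,174,176): print(r,g[r,154:190])
print(im[171,154:190].tolist())
S=load('s6');
c=np.array([.578,-.1475,.13])
# outline of ring circles
t=np.linspace(0,2*np.pi,200)
for rad,z in ((.033,.13),(.033,.11),(.015,.13)):
    P=np.array([proj(S,c*[1,1,0]+[rad*np.cos(a),rad*np.sin(a),z]) for a in t]); print(rad,z,P.min(0),P.max(0))
E
```

```text
168 [165 166 169 169 171 164 162 162 163 162 162 167 159 121 129  71  89  89
  87  86  84  73 112 151 167 164 164 166 163 166 171  63  53  61  65  61]
170 [174 171 174 162 165 163 164 163 162 163 166  91  69  81  87  91  91  93
  91  92  89  86  79  75 157 164 163 162 165 167 172  77  53  57  66  66]
172 [172 172 171 137 166 164 163 162 165 167 169 129  84  77  82  87  88  91
  88  86  84  95 116 149 167 164 163 163 165 164 120  63  51  57  66  66]
174 [172 173 172 155 110 168 168 164 164 164 164 164 167 169 150 135 130 134
 150 151 168 167 165 166 165 165 167 159 125  76  74  68  52  65  62  67]
176 [178 177 178 182  88  68 106 150 158 167 165 168 168 166 166 168 167 168
 167 166 169 163 162 157 135 112  84  79  80  81  73  70  52  65  66  66]
[[112, 164, 203], [113, 166, 205], [113, 165, 207], [90, 128, 159], [171, 168, 159], [167, 168, 161], [165, 168, 161], [164, 167, 160], [166, 168, 161], [164, 167, 160], [167, 171, 164], [68, 70, 67], [72, 73, 70], [82, 82, 79], [86, 87, 84], [88, 90, 86], [87, 89, 87], [90, 91, 88], [89, 91, 86], [90, 91, 88], [86, 88, 86], [83, 85, 81], [77, 77, 75], [108, 108, 104], [166, 168, 162], [161, 164, 159], [161, 163, 158], [163, 166, 160], [163, 165, 159], [166, 167, 161], [162, 164, 157], [55, 56, 52], [53, 53, 52], [51, 49, 53], [66, 66, 67], [67, 65, 66]]
0.033 0.13 [157.09929425 163.61585619] [185.18674349 178.46471305]
0.033 0.11 [158.17718794 170.50284484] [185.94793078 185.55660269]
0.015 0.13 [164.81436925 167.51068602] [177.57743074 174.25635662]
```

The shank centreline extrapolates to column 171.7 at the ring face. The ring's own centre is at 170.7–171.0, so the arbor is about 2 mm too far to +y. I'll shift it 2 mm and enter slowly.

>>> move_arm --pt "2.5 0 0.2 0 0 0 0.012" --pt "2.5 0 0 0 0 0 0" --pt "2.5 0 0 0.5 0 0 0" --pt "2.5 0 0 0.8 0 0 0" --pt "2.5 0 0 0.7 0 0 0"

```text
time_s: 8.25
tool_pos: [0.5775, -0.1502, 0.2625]
tool_rot: [179.9, -0.0, -8.8]
force: [0.6, 0.4, -4.2]
grip_width: 0.0332
```

```bash
python3 - <<'E'
from d import *
snap('scene','s7')
x0,y0=140,80
im=cv2.imread('pics/s7.png')[y0:y0+110,x0:x0+70]; cv2.imwrite('pics/s7c.png',cv2.resize(im,None,fx=6,fy=6,interpolation=cv2.INTER_CUBIC)[:650])
delta([.578,-.150,.17],[180,0,-9])
E
```

```text
t 8.3 pos [ 0.5765 -0.1501  0.2606] rot [ 1.7997e+02  1.7000e-01 -8.8500e+00] F [-0.6  0.3 -5.9] w 0.0335
  shift cm [ 0.17 -0.03  9.05] turn [0.    0.003 0.003] world d cm [ 0.15  0.01 -9.06]
```

View pics/s7c.png

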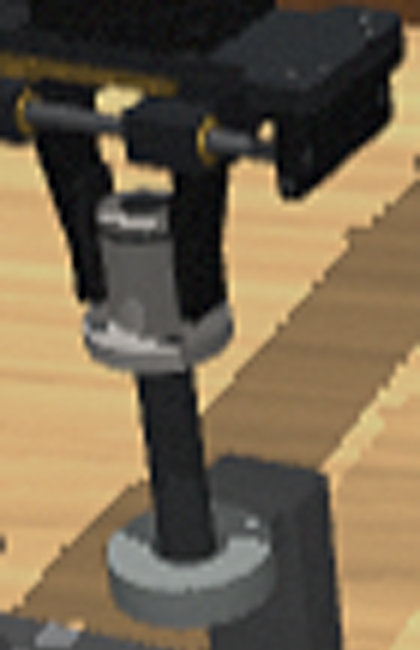

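The shank (crop x 157–215) is now inside the hole (150–227), with gaps on both sides and low forces. Continuing down.

>>> move_arm --pt "2.5 0.1 0 1.2 0 0 0" --pt "2.5 0 0 1.3 0 0 0" --pt "2.5 0 0 1.3 0 0 0" --pt "2.5 0 0 1.3 0 0 0" --pt "2.5 0 0 1.2 0 0 0"

```text
time_s: 8.72
tool_pos: [0.578, -0.1504, 0.1982]
tool_rot: [180.0, 0.1, -8.9]
force: [0.3, -0.3, -4.5]
grip_width: 0.0334
```

```bash
python3 - <<'E'
from d import *
delta([.578,-.150,.17],[180,0,-9])
E
```

```text
t 8.72 pos [ 0.578  -0.1504  0.1982] rot [ 1.7996e+02  7.0000e-02 -8.8500e+00] F [ 0.3 -0.3 -4.5] w 0.0334
  shift cm [-0.   -0.04  2.82] turn [0.001 0.001 0.003] world d cm [-0.    0.04 -2.82]
```

>>> move_arm --pt "2.5 0 0 0.8 0 0 0" --pt "2.5 0 0 0.6 0 0 0" --pt "2.5 0 0 0.4 0 0 0" --pt "2.5 0 0 0 0 0 0"

```text
time_s: 9.05
tool_pos: [0.5783, -0.1505, 0.1815]
tool_rot: [180.0, 0.0, -8.9]
force: [0.3, 0.1, -4.1]
grip_width: 0.0329
```

>>> move_arm --pt "2.5 0 0 0.2 0 0 0" --pt "2.5 0 0 0.2 0 0 0" --pt "2.5 0 0 0 0 0 0"

```text
time_s: 9.3
tool_pos: [0.5787, -0.1506, 0.1785]
tool_rot: [179.9, -0.0, -8.9]
force: [-0.6, -0.5, -4.0]
grip_width: 0.0331
```

```bash
python3 - <<'E'
from d import *
snap('scene','s8')
x0,y0=130,110
im=cv2.imread('pics/s8.png')[y0:y0+100,x0:x0+90]; cv2.imwrite('pics/s8c.png',cv2.resize(im,None,fx=6,fy=6,interpolation=cv2.INTER_CUBIC))
delta([.578,-.150,.17],[180,0,-9])
E
```

```text
t 9.35 pos [ 0.5787 -0.1506  0.1786] rot [ 1.7994e+02 -4.0000e-02 -8.8600e+00] F [-0.8 -0.8 -4.3] w 0.033
  shift cm [-0.08 -0.04  0.86] turn [ 0.001 -0.001  0.002] world d cm [-0.07  0.06 -0.86]
```

View pics/s8c.png

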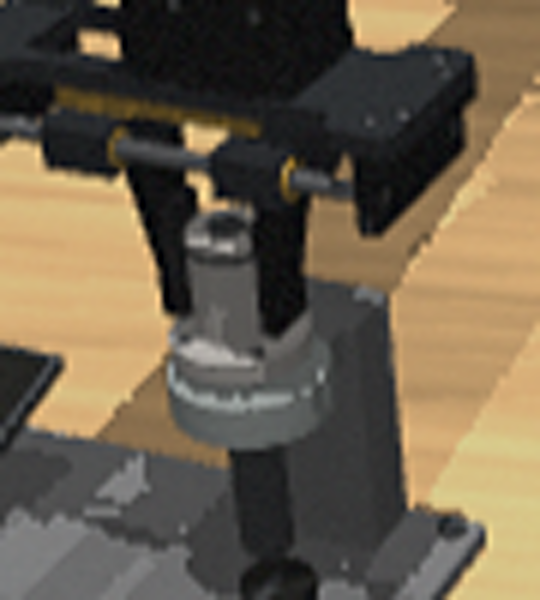

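The flange is just above the ring with the shank through the hole, hanging clear below. I'll lower the last few millimetres gently while watching the force.

>>> move_arm --pt "2.5 -0.05 0 0.2 0 0 0" --pt "2.5 0 0 0.2 0 0 0" --pt "2.5 0 0 0.1 0 0 0" --pt "2.5 0 0 0 0 0 0"

```text
time_s: 9.68
tool_pos: [0.5779, -0.1504, 0.173]
tool_rot: [179.9, 0.0, -8.9]
force: [0.3, -1.3, -4.6]
grip_width: 0.0337
```

>>> move_arm --pt "2.5 0 0 0.1 0 0 0" --pt "2.5 0 0 0.1 0 0 0" --pt "2.5 0 0 0 0 0 0"

```text
time_s: 9.93
tool_pos: [0.5782, -0.1505, 0.1715]
tool_rot: [179.9, -0.0, -8.9]
force: [0.4, 0.2, -4.1]
grip_width: 0.033
```

>>> move_arm --pt "2.5 0 0 0.1 0 0 0" --pt "2.5 0 0 0.05 0 0 0" --pt "2.5 0 0 0 0 0 0"

```text
time_s: 10.18
tool_pos: [0.5782, -0.1505, 0.1714]
tool_rot: [179.9, -0.0, -8.9]
force: [-3.3, 0.8, 4.4]
grip_width: 0.0333
```

>>> move_arm --pt "2.5 0 0 0.1 0 0 0" --pt "2.5 0 0 0 0 0 0"

```text
time_s: 10.35
tool_pos: [0.5782, -0.1505, 0.1713]
tool_rot: [179.9, -0.1, -8.9]
force: [-6.9, 0.4, 9.8]
grip_width: 0.0334
```

```bash
python3 - <<'E'
from d import *
snap('scene','s9')
x0,y0=130,110
im=cv2.imread('pics/s9.png')[y0:y0+100,x0:x0+90]; cv2.imwrite('pics/s9c.png',cv2.resize(im,None,fx=6,fy=6,interpolation=cv2.INTER_CUBIC))
delta([.578,-.150,.17],[180,0,-9]); print(env.get_obs()['wrist_torque'])
E
```

```text
t 10.4 pos [ 0.5782 -0.1505  0.1713] rot [ 1.7989e+02 -6.0000e-02 -8.8600e+00] F [-6.1  1.   9.6] w 0.0333
  shift cm [-0.03 -0.04  0.13] turn [ 0.002 -0.001  0.002] world d cm [-0.02  0.05 -0.13]
[0.34803549 1.35436331 0.02108375]
```

View pics/s9c.png

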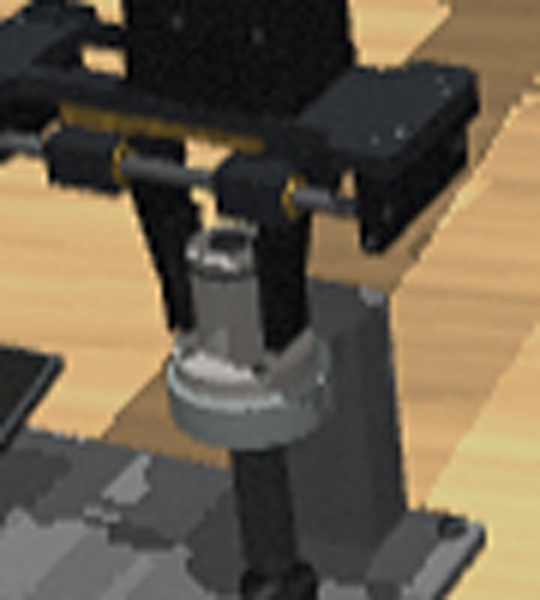

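The flange is on the ring face, with contact force about 10 N. I'll take off the push and let go.

>>> move_arm --pt "2.5 0 0 -0.15 0 0 0" --pt "3.6 0 0 0 0 0 0" --pt "4.5 0 0 0 0 0 0" --pt "6 0 0 0 0 0 0" --pt "7 0 0 0 0 0 0"

```text
time_s: 10.82
tool_pos: [0.5784, -0.1505, 0.1704]
tool_rot: [180.0, -0.1, -8.9]
force: [-0.0, 1.0, 0.5]
grip_width: 0.0484
```

>>> move_arm --pt "7 0 0 0 0 0 0" --pt "7 0 0 0 0 0 0" --pt "7 0 0 0 0 0 0"

```text
time_s: 11.07
tool_pos: [0.5782, -0.1505, 0.1703]
tool_rot: [180.0, -0.0, -8.9]
force: [-0.4, 0.6, 1.3]
grip_width: 0.0659
```

```bash
python3 - <<'E'
from d import *
snap('scene','s10')
x0,y0=130,110
im=cv2.imread('pics/s10.png')[y0:y0+100,x0:x0+90]; cv2.imwrite('pics/s10c.png',cv2.resize(im,None,fx=6,fy=6,interpolation=cv2.INTER_CUBIC))
delta([.578,-.150,.17],[180,0,-9])
E
```

```text
t 11.12 pos [ 0.5781 -0.1505  0.1703] rot [ 1.7995e+02 -2.0000e-02 -8.8600e+00] F [0.4 0.7 0.9] w 0.0681
  shift cm [-0.02 -0.04  0.03] turn [ 0.001 -0.     0.003] world d cm [-0.01  0.05 -0.03]
```

View pics/s10c.png

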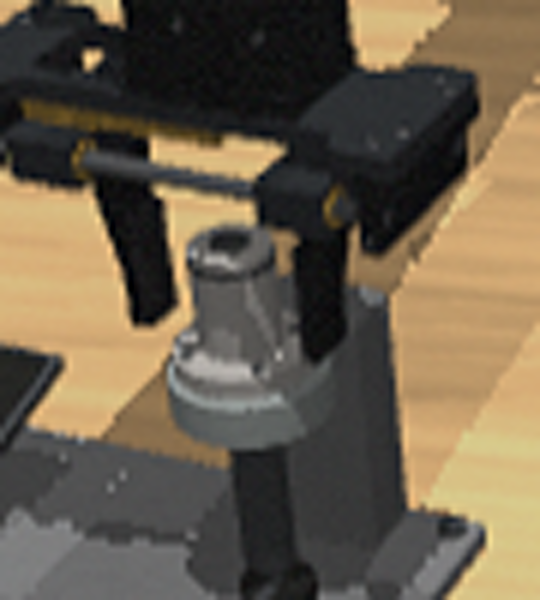

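The arbor stands free and seated, flange flat on the ring, with the fingers clear on both sides. I'll retreat straight up and then go to the pedal.

>>> move_arm --pt "8.5 0 0 -0.8 0 0 0" --pt "8.5 0 0 -1.5 0 0 0" --pt "8.5 0 0 -2.5 0 0 0" --pt "8.5 0 0 -2.5 0 0 0" --pt "8.5 0 0 -2.5 0 0 0"

```text
time_s: 11.53
tool_pos: [0.578, -0.1502, 0.27]
tool_rot: [179.9, -0.0, -8.8]
force: [0.4, 0.2, 0.0]
grip_width: 0.0846
```

```bash
python3 - <<'E' 
import io,contextlib
with contextlib.redirect_stdout(io.StringIO()):
    from fit import *
from d import *
P=world(ps,(.058-.095*np.cos(.25)+.0,-.08,.064)); print('pad',P,proj(T,P),proj(S,P))
print(atz(T,np.array([402.3,205.8])-.4,.064))
rows([P[0],P[1],.25],[180,0,-9],8)
snap('scene','s11')
x0,y0=60,60
im=cv2.imread('pics/s11.png')[y0:y0+190,x0:x0+170]; cv2.imwrite('pics/s11c.png',cv2.resize(im,None,fx=3.1,fy=3.1,interpolation=cv2.INTER_CUBIC))
E
```

```text
pad [ 0.51665037 -0.3088706   0.064     ] [401.04809097 207.12518597] [124.02165426 173.29478359]
[ 0.52101538 -0.31125622  0.064     ]
t 11.53 pos [ 0.578  -0.1502  0.27  ] rot [ 1.7995e+02 -2.0000e-02 -8.8500e+00] F [0.4 0.2 0. ] w 0.0846
  shift cm [-3.62 16.62  2.01] turn [ 0.001 -0.     0.003] world d cm [ -6.13 -15.86  -2.  ]
   [-0.45, 2.08, 0.25, 0.0, -0.0, 0.0]
   [-0.45, 2.08, 0.25, 0.0, -0.0, 0.0]
   [-0.45, 2.08, 0.25, 0.0, -0.0, 0.0]
   [-0.45, 2.08, 0.25, 0.0, -0.0, 0.0]
   [-0.45, 2.08, 0.25, 0.0, -0.0, 0.0]
   [-0.45, 2.08, 0.25, 0.0, -0.0, 0.0]
   [-0.45, 2.08, 0.25, 0.0, -0.0, 0.0]
   [-0.45, 2.08, 0.25, 0.0, -0.0, 0.0]
```

View pics/s11c.png

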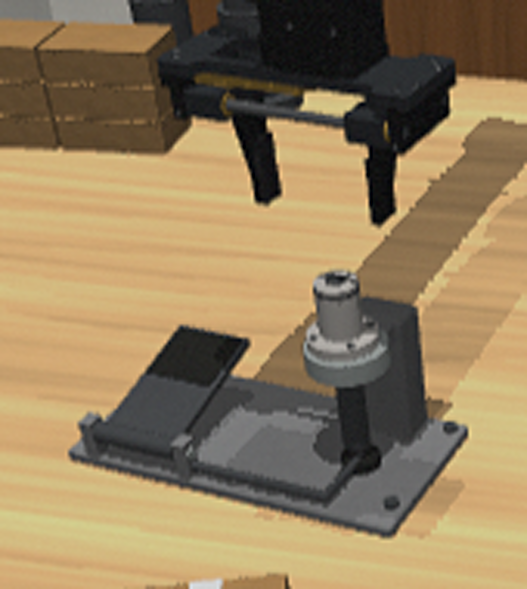

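The arbor is seated and upright in the ring at (340,340), the gripper is clear above it, and the pedal is up. I'll close the fingers while moving over the pedal pad.

>>> move_arm --pt "8.5 -0.3 1.2 -0.3 0 0 0" --pt "6 -0.45 2.1 0 0 0 0" --pt "3 -0.45 2.1 0 0 0 0" --pt "0 -0.45 2.1 0 0 0 0" --pt "0 -0.45 2.1 0 0 0 0" --force 20

```text
time_s: 12.0
tool_pos: [0.5412, -0.2438, 0.2708]
tool_rot: [179.9, 0.1, -8.9]
force: [-0.3, 0.1, -0.7]
grip_width: 0.0659
```

>>> move_arm --pt "0 -0.45 2.1 0 0 0 0" --pt "0 -0.45 2.1 0.3 0 0 0" --pt "0 -0.45 2.0 0.5 0 0 0" --pt "0 -0.3 0.9 1 0 0 0" --pt "0 0 0 1 0 0 0"

```text
time_s: 12.42
tool_pos: [0.513, -0.3132, 0.2422]
tool_rot: [179.9, 0.1, -9.2]
force: [-0.1, -0.4, -0.9]
grip_width: 0.033
```

```bash
python3 - <<'E' 
from d import *
delta([.517,-.311,.16],[180,0,-9])
E
```

```text
t 12.42 pos [ 0.513  -0.3132  0.2422] rot [ 1.7988e+02  7.0000e-02 -9.1700e+00] F [-0.1 -0.4 -0.9] w 0.033
  shift cm [ 0.37 -0.3   8.22] turn [ 0.002  0.001 -0.003] world d cm [ 0.4   0.22 -8.22]
```

>>> move_arm --pt "0 0.2 -0.15 2 0 0 0" --pt "0 0.15 -0.1 2.5 0 0 0" --pt "0 0 0 2.5 0 0 0" --pt "0 0 0 2 0 0 0" --pt "0 0 0 0 0 0 0"

```text
time_s: 12.83
tool_pos: [0.5165, -0.3044, 0.1477]
tool_rot: [-179.8, 0.5, -8.7]
force: [-0.4, 0.2, -0.8]
grip_width: 0.0031
```

```bash
python3 - <<'E' 
from d import *
delta([.517,-.311,.095],[180,0,-9])
snap('scene','s12')
x0,y0=60,60
im=cv2.imread('pics/s12.png')[y0:y0+190,x0:x0+170]; cv2.imwrite('pics/s12c.png',cv2.resize(im,None,fx=3.1,fy=3.1,interpolation=cv2.INTER_CUBIC))
E
```

```text
t 12.83 pos [ 0.5165 -0.3044  0.1477] rot [-179.77    0.49   -8.73] F [-0.4  0.2 -0.8] w 0.0031
  shift cm [0.2  0.67 5.26] turn [-0.004  0.009  0.005] world d cm [ 0.05 -0.66 -5.27]
```

View pics/s12c.png

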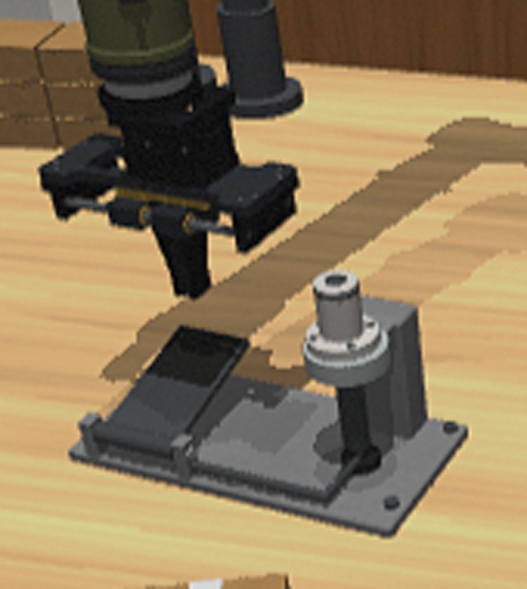

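The closed fingertips (190,293) are above the pedal tread (200,358), and the body stays well clear of the arbor. I'll correct y and go down.

>>> move_arm --pt "0 0.1 0.35 1.3 -0.004 0.008 0.005" --pt "0 0.1 0.3 1.3 0 0 0" --pt "0 0 0 1.3 0 0 0" --pt "0 0 0 0.8 0 0 0" --pt "0 0 0 0 0 0 0"

```text
time_s: 13.3
tool_pos: [0.5192, -0.3139, 0.1043]
tool_rot: [179.8, -0.3, -9.1]
force: [-0.3, 0.5, -0.8]
grip_width: 0.0006
```

```bash
python3 - <<'E' 
from d import *
delta([.517,-.311,.067],[180,0,-9])
E
```

```text
t 13.3 pos [ 0.5192 -0.3139  0.1043] rot [179.82  -0.28  -9.13] F [-0.3  0.5 -0.8] w 0.0006
  shift cm [-0.28 -0.26  3.73] turn [ 0.003 -0.005 -0.002] world d cm [-0.22  0.29 -3.73]
```

>>> move_arm --pt "0 -0.2 -0.2 0.7 0 0 0" --pt "0 0 0 0.7 0 0 0" --pt "0 0 0 0.7 0 0 0" --pt "0 0 0 0.5 0 0 0" --pt "0 0 0 0 0 0 0"

```text
time_s: 13.72
tool_pos: [0.5185, -0.3125, 0.0799]
tool_rot: [179.7, -0.4, -9.1]
force: [-1.4, 1.1, 4.5]
grip_width: 0.0005
```

>>> move_arm --pt "0 0 0 0.4 0 0 0" --pt "0 0 0 0.3 0 0 0" --pt "0 0 0 0.2 0 0 0" --pt "0 0 0 0 0 0 0"

```text
time_s: 14.05
tool_pos: [0.5184, -0.3128, 0.0718]
tool_rot: [179.7, -0.4, -9.2]
force: [-4.2, 0.6, 7.3]
grip_width: 0.0004
```

>>> move_arm --pt "0 0 0 0.3 0 0 0" --pt "0 0 0 0.2 0 0 0" --pt "0 0 0 0 0 0 0"

```text
time_s: 14.3
tool_pos: [0.5187, -0.3129, 0.069]
tool_rot: [179.7, -0.4, -9.2]
force: [-7.1, 3.8, 16.0]
grip_width: 0.0008
```

>>> move_arm --pt "0 0 0 0.2 0 0 0" --pt "0 0 0 0.2 0 0 0" --pt "0 0 0 0 0 0 0"

```text
time_s: 14.55
tool_pos: [0.5187, -0.3129, 0.0682]
tool_rot: [179.6, -0.3, -9.2]
force: [-15.3, 7.4, 34.7]
grip_width: 0.0007
```

The force rose steeply (7 → 16 → 35 N) with z holding at 0.068, which matches the stop. One look while it's down.

```bash
python3 - <<'E' 
from d import *
snap('scene','s13')
x0,y0=60,90
im=cv2.imread('pics/s13.png')[y0:y0+150,x0:x0+160]; cv2.imwrite('pics/s13c.png',cv2.resize(im,None,fx=4,fy=4,interpolation=cv2.INTER_CUBIC))
o=env.get_obs(); print(o['tool_pos'],o['force'])
E
```

```text
[ 0.51868659 -0.31294454  0.06822146] [-15.04216127   6.71698891  35.03426059]
```

View pics/s13c.png

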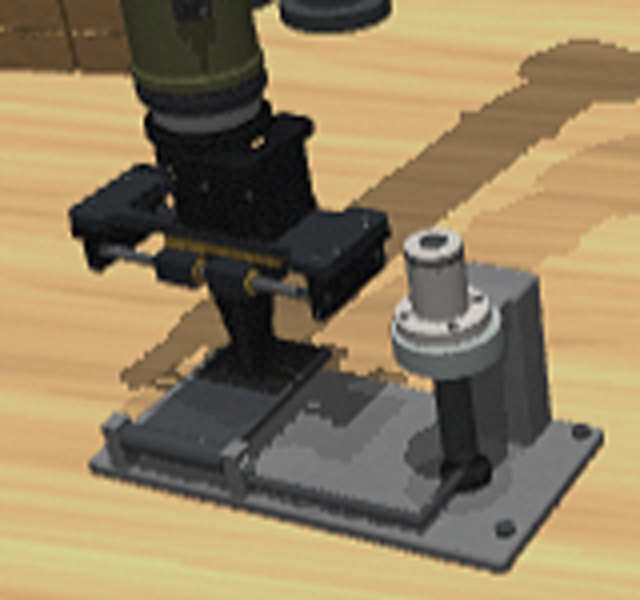

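The pedal plate lies flat on its stop and the arbor is still seated. I'll hold briefly, then lift off.

>>> move_arm --pt "0 0 0 0 0 0 0" --pt "0 0 0 0 0 0 0" --pt "0 0 0 -0.5 0 0 0" --pt "0 0 0 -0.7 0 0 0" --pt "0 0 0 -0.9 0 0 0"

```text
time_s: 15.02
tool_pos: [0.5203, -0.3131, 0.0848]
tool_rot: [179.7, -0.7, -9.1]
force: [2.3, -0.3, 2.0]
grip_width: 0.0002
```

>>> move_arm --pt "0 0 0 -1 0 0 0" --pt "0 0 0 -1.5 0 0 0" --pt "0 0 0 -2 0 0 0" --pt "0 0 0 -2 0 0 0" --pt "0 0 0 -2 0 0 0"

```text
time_s: 15.43
tool_pos: [0.5178, -0.3118, 0.169]
tool_rot: [179.8, -0.4, -9.1]
force: [-0.0, 0.6, -0.7]
grip_width: 0.0008
```

>>> move_arm --pt "0 0 0 -2 0 0 0" --pt "0 0 0 -2 0 0 0" --pt "0 0 0 -1 0 0 0" --pt "0 0 0 0 0 0 0" --pt "0 0 0 0 0 0 0"

```text
time_s: 15.85
tool_pos: [0.5178, -0.3117, 0.2182]
tool_rot: [179.7, -0.5, -9.1]
force: [-0.4, 0.3, -0.5]
grip_width: 0.0005
```

```bash
python3 - <<'E' 
from d import *
snap('scene','s14');snap('top','t14')
im=cv2.imread('pics/s14.png'); cv2.imwrite('pics/s14c.png',cv2.resize(im,(800,600),interpolation=cv2.INTER_CUBIC))
im=im[120:240,70:220]; cv2.imwrite('pics/s14d.png',cv2.resize(im,None,fx=4,fy=4,interpolation=cv2.INTER_CUBIC))
o=env.get_obs(); print(o['tool_pos'],o['force'],o['time_s'])
# pedal pixel compare with start, and whole image bystanders
a=cv2.imread('pics/scene0.png').astype(int);b=cv2.imread('pics/s14.png').astype(int)
for n,(x,y,w,h) in dict(pedal=(85,160,60,50),carton=(90,240,70,50),jaw=(190,255,40,45),ring=(258,258,55,50)).items():
    print(n,np.abs(a[y:y+h,x:x+w]-b[y:y+h,x:x+w]).mean().round(2))
E
```

```text
[ 0.51704788 -0.31137694  0.21673245] [0.27167825 0.79896332 0.00899958] 15.95
pedal 14.87
carton 4.32
jaw 4.98
ring 4.73
```

View pics/s14d.png

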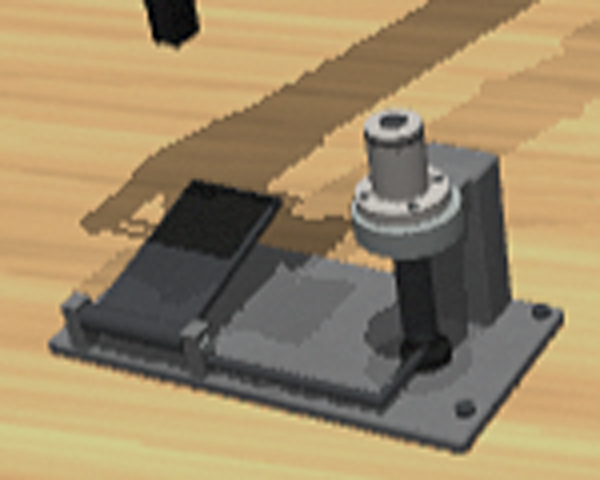

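View pics/s14c.png

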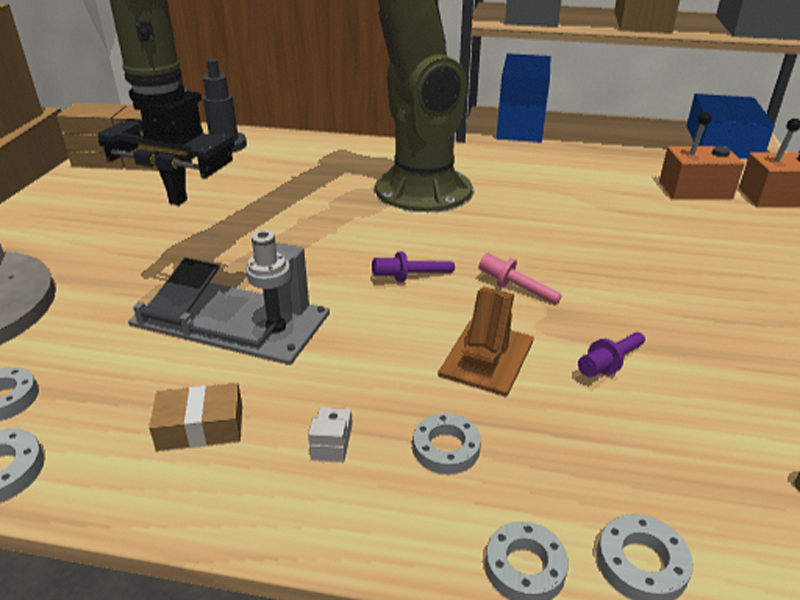

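The pedal is back up with its corner at full-frame (118,166), as at the start. The arbor is upright with its flange on the ring, the bystanders are unmoved, and the gripper is clear. Handing in.

```bash
python3 -c "
from cell import job
print(job.sign_off())"
```

```text
the job is handed in; nothing more can be done
None
```

I lifted the arbor out of the rest and lowered it shank first through the ring until the flange seated. I then let go of it, pressed the pedal to its stop and let it spring back, and handed the job in at about 16 s of the 54 s.

- **Seating:** The last pictures show the arbor upright with its flange on the ring and the gripper clear of everything. Just before entry the shank was about 2 mm off the ring centre in the picture, so I shifted it before lowering. At seating the contact force was about 10 N upward with 7 N sideways; I eased off before opening the fingers.
- **Pedal:** The fingertips stopped at about 43 mm height, as listed for the stop. The force rose to about 38 N in total (35 N vertical, through the fingertips) while the height hardly changed, and the picture shows the plate flat. Afterwards the plate's corner was back where it started.
- **Loose parts:** The flange ring, jaw, carton and look-alikes show no visible movement. The first-to-last difference was small for the ring, jaw and carton (4–5 grey levels). It was larger in the pedal area (15), which I took to be the arm's changed shadow.

No check failed.

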